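Touch off the vial block at its three pads

TASK

Before doses are drawn, locate the larger of the two aluminium vial blocks by touching it off: with the fingertips, press gently down on each of its three round touch pads and stay on each for a moment. Take the corner pad first (the one diagonally opposite the corner without a pad), then the pad at the other end of the long side, then the pad at the other end of the short side. Do not push the block out of its place, and leave it standing there.

Things in the scene. Friction and masses are not known exactly. Their poses are not given: they have to be found in the camera images.
- block: larger aluminium vial block, loose: 150 (x) by 100 (y) by 45 mm high, 1.3 kg; vials stand 12 mm above its top. Origin: centre of underside, z up. Pad faces are 61 mm above the counter: corner pad at x -57, y -32, long-side pad at x 57, y -32, short-side pad at x -57, y 32 mm; no pad at x 57, y 32. The similar smaller block (100 x 76 mm, no vials) is not the one.
- pad_corner: first touch pad of the larger block, diagonally opposite the corner without a pad: steel disc 24 mm across on a short stem above the top of the block; origin at the centre of its upper face, z up; sprung, it can be pushed 8 mm straight down (about 1 N to start, 5.5 N at the stop) and springs back up.
- pad_long: second touch pad, at the other end of the block's long side, 114 mm from the first: steel disc 24 mm across on a short stem above the top of the block; origin at the centre of its upper face, z up; sprung, it can be pushed 8 mm straight down (about 1 N to start, 5.5 N at the stop) and springs back up.
- pad_short: third touch pad, at the other end of the block's short side, 64 mm from the first: steel disc 24 mm across on a short stem above the top of the block; origin at the centre of its upper face, z up; sprung, it can be pushed 8 mm straight down (about 1 N to start, 5.5 N at the stop) and springs back up.
Not all that is in view belongs to the job. Leave any green or red look-alike of the block alone.

How it is judged (in metres and radians):
On the way, in this order (a step that is already met when the one before it is completed fails the run):
1. the fingers press the corner pad (contact force between the fingers and pad_corner above 0.5 N), for 0.15 s.
2. then the pad at the other end of the long side (contact force between the fingers and pad_long above 0.5 N), for 0.15 s.
3. then the pad at the other end of the short side (contact force between the fingers and pad_short above 0.5 N), for 0.15 s.
At the end, for the whole second after the job is handed in: The larger block stands level and at rest within 12 mm of where it began, and its three pads, each pressed in turn with at least 0.5 N, have sprung back up (distance of block from where it was at the start of the episode below 0.012 m and angle between block's own z axis and vertical below 0.05 rad and linear speed of block below 0.01 m/s and z of each of pad_corner, pad_long, pad_short in the frame of block above 0.058 m); the robot touches nothing.
It fails at once if the block is pushed more than 15 mm from its place (distance of block from where it was at the start of the episode above 0.015 m).
It fails at once if the fingers press the block or its pads with more than 30 N (contact force between the fingers and block above 30 N).
It also fails if it takes over 45 s, if anything falls off the work surface, if the arm or the gripper's body presses on something with over 40 N, if the wrist force passes 120 N, or if a joint passes its speed limit or range.

ROBOT

A 6-joint arm with a two-finger parallel gripper is mounted at the origin on the work surface. World frame = base frame: x ahead of the robot, y to its left, z up, the work surface at z = 0. Lengths are in m, angles in degrees, forces in N, time in s.
With the tool pointing down it reaches from about 0.25 to 0.725 m from the base axis. Payload 9.7 kg.
Tool frame: the origin (TCP) lies on the centre line of the jaws, within the pads' length; the fingertips stand 19 mm ahead of it and the grasp point (between the pads) is the TCP (bot.tcp_to_tips is the z of the fingertips in the tool frame, in m); z points along the fingers, y is the line along which they close (so a half turn about z gives the same grasp; the last joint's range is limited). The gripper opens to 85 mm and grips with 20 to 120 N. Pads are 22 mm wide; open, the fingers measure 114 mm over their backs; the gripper's body (76 mm by 85 mm) begins 54 mm behind the grasp point. The pads swing forward as they close: fully open they stand 13 mm farther back than shut.
Start: joints at [64.802, 4.979, 10.078, 95.1, 0, 90], TCP at [0.234, 0.498, 0.25] pointing down, gripper open.
Joint ranges: [-179.16, 179.16], [-48.56, 103.87], [-65.8, 70.77], [-126.05, 130.52], [-82.76, 87.17], [-180, 180]. Speed limits (degrees/s): [127.2, 127.2, 147.25, 180, 180, 180].

INTERFACE

Orientations are given as [roll, pitch, yaw] about the fixed x, y, z axes, in that order (R = Rz(yaw) Ry(pitch) Rx(roll)).
In Python, from workcell import bot gives the robot as it stands. The module is installed in compiled form; this text tells all that it offers.
- The arm moves only by the tool play_rows, never from a script. Its argument "increments" is a list of rows, each an object with "slide": the shift along the tool's x, y, z in mm, a list of three; "angular": the turn, a rotation vector about the tool's x, y, z in degrees, a list of three; "claw": the opening, from -1 (shut) to 1 (fully open). In form: [{"slide": [x, y, z], "angular": [rx, ry, rz], "claw": claw}, ...]. A call has 1 to 8 rows; each row shifts and turns the commanded pose from where the row before left it, along the tool's axes as they then stand; what a row does not reach is not made up. A row lasts 1/10 s, in which the tool goes at most 50 mm and 8.59 degrees, less where a joint would pass 70% of its speed; a pose out of reach is approached as far as the arm can. A call is refused whole if a number of a shift passes 50 or a number of a turn 8.59, either way. A call with a gripper value outside its range is refused whole. The fingers move at their own pace and stop on an object; "squeeze" is the grip in N (left out, the last holds). Time passes only in rows, so rows that do not move let the fingers close. It gives the time, the measured TCP pose, the force, the opening and the grip force at its end, in the units of the state.
- bot.get_obs(): the state, without advancing time (a new reading comes with each control period).
- bot.camera(name): name is "scene" or "top" or "wrist"; returns the picture (400x640x3 uint8, red, green, blue); there is no depth.
- bot.camera_info(name): a dict with "fovy" (degrees; the focal length in pixels is half the picture's height over the tangent of half this angle, whatever the lens; pixels are square), "cx", "cy" (the principal point, pixels), "k1" (the pictures are not rectified: a ray, as slopes to the right and down, at radius r is drawn at 1 + k1 r^2 times it, then the intrinsics apply), "R" (3x3) and "t" (3): a world point X has camera coordinates R X + t. Camera axes: x right, y down, z forward; pixel columns grow to the right and rows downward; lengths in m; the calibration is good to about 2 mm. A picture is of the moment at which its call begins: read the wrist's pose just before it. camera_info takes no time and is no camera call; for the wrist camera it gives the pose at the moment of the call.
- bot.job_done(): hands the job in; it is judged then, once.
The state is a dict: "time": time; "q": joint angles; "qd": joint speeds; "joint_efforts": joint torques, N m; "ee_pos": TCP position; "tcp_rot": TCP orientation; "wrist_force": force on the tool from outside, world axes, zero at the start; "torque": the same for the moment, N m; "opening": finger opening in m; "grasp_force": force on a finger pad.
Only numpy, scipy, OpenCV 4.12 (cv2) and the standard library are available. Lean on these libraries where they do the work, as an engineer would, in place of code of your own. Each camera call takes 0.05 s, during which the arm holds its last target. There are 200 camera calls.

## Working session

There is one attempt and no reset: what is moved stays moved. The work goes in short steps, Python scripts to look and compute and a tool call to move; the robot and the scene stay as the last step left them, time stands still between calls to the robot, and variables do not carry over. Pictures are saved under pics/ and viewed, at most 10 in all, crops included, and the job is handed in when it is done.

Besides the shell and the picture viewer there is one more tool, called after "Request:" by a JSON object that holds its "method" and its "body", one argument or row to a line. play_rows: Moves the arm, as the interface text tells. Its arguments: {"type":"object","properties":{"increments":{"type":"array"},"squeeze":{"type":"number"}},"required":["increments"]}

```bash
mkdir -p pics; cat > h.py <<'E'
from workcell import bot
import numpy as np, cv2
def K(i):
    f=200/np.tan(np.radians(i["fovy"])/2)
    return np.array([[f,0,i["cx"]],[0,f,i["cy"]],[0,0,1]]),np.array([i["k1"],0,0,0,0.])
def ray(i,px,z):
    k,d=K(i); p=cv2.undistortPoints(np.array(px,float).reshape(-1,1,2),k,d).reshape(-1,2)
    R=np.array(i["R"]);t=np.array(i["t"]);c=-R.T@t
    v=np.c_[p,np.ones(len(p))]@R
    return c+v*((z-c[2])/v[:,2])[:,None]
def proj(i,X):
    k,d=K(i); return cv2.projectPoints(np.array(X,float).reshape(-1,1,3),cv2.Rodrigues(np.array(i["R"]))[0],np.array(i["t"],float),k,d)[0].reshape(-1,2)
def snap(n,f):
    i=bot.camera_info(n); im=bot.camera(n); cv2.imwrite(f,im[:,:,::-1]); return i,im
E
python3 - <<'E'
from h import *
ims=[]
for n in("top","scene"):
    i,im=snap(n,f"pics/{n}0.png");print(n,i["fovy"],i["k1"],(-np.array(i["R"]).T@i["t"]).round(3));ims.append(im)
print(bot.get_obs(),bot.tcp_to_tips)
E
```

```text
top 49.56951991157103 -0.08927329449810995 [0.294 0.036 0.96 ]
scene 48.50276086602693 -0.0018553816063556655 [1.128 0.093 0.646]
{'time': 0.1, 'q': array([ 6.48014146e+01,  5.00844612e+00,  1.00397514e+01,  9.51007916e+01,
       -8.09349397e-05,  9.00019994e+01]), 'qd': array([ 0.07802441, -0.07332279, -0.00232101,  0.02954355, -0.02427495,
        0.03487106]), 'joint_efforts': array([ 1.41052158e-05, -5.21561050e+01,  4.65654874e+01,  1.60372647e-02,
       -2.22968890e-05, -2.34245664e-05]), 'ee_pos': array([0.23408717, 0.49749155, 0.24965597]), 'tcp_rot': array([-1.79930514e+02,  8.33597288e-05,  1.54799415e+02]), 'wrist_force': array([-0.43517756, -0.57855027,  0.93520466]), 'torque': array([ 0.02097737, -0.06018811, -0.03123822]), 'grasp_force': 0.0, 'opening': 0.0855272741526151} 0.019
```

View pics/top0.png

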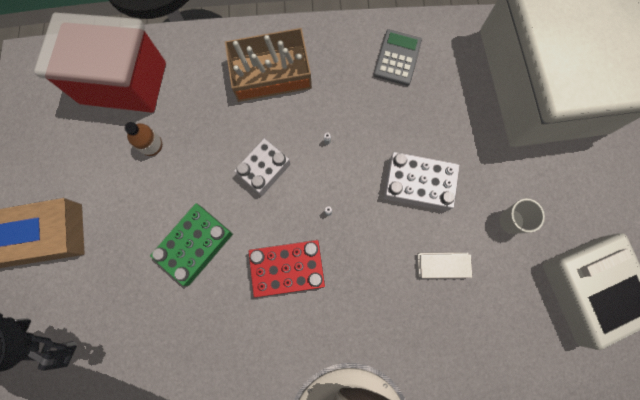

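View pics/scene0.png

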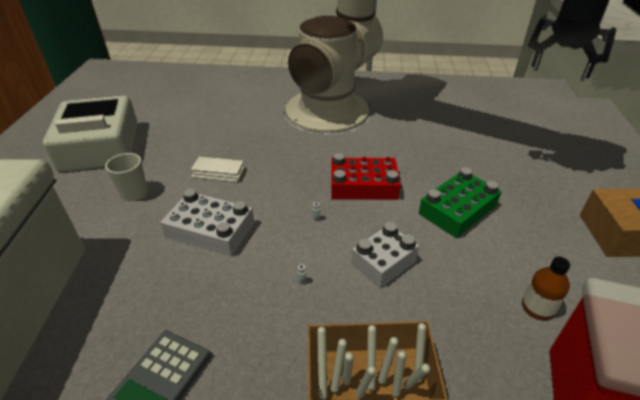

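The top view shows a loose silver block at (423,182) with vials and 3 pads. Things that could be taken for it: the small silver block (263,167), the green one (191,245), the red one (287,268), and the white card stack (445,266). I choose (423,182). Its corner pad is about (396,188), the long-side pad (448,200) and the short-side pad (400,160). Next I check this in a crop and measure.

```bash
python3 - <<'E'
from h import *
i=bot.camera_info("top"); im=cv2.imread("pics/top0.png")
cv2.imwrite("pics/crop.png",cv2.resize(im[135:225,370:475],None,fx=6,fy=6,interpolation=cv2.INTER_CUBIC))
P=ray(i,[(396,188),(448,200),(400,160)],.061);print(P.round(4))
for a,b in((0,1),(0,2),(1,2)):print(np.linalg.norm(P[a]-P[b]))
E
```

```text
[[ 0.4885 -0.132   0.061 ]
 [ 0.4554 -0.2406  0.061 ]
 [ 0.5497 -0.1468  0.061 ]]
0.11353454921982296
0.06304964596383235
0.1330296258408827
```

View pics/crop.png

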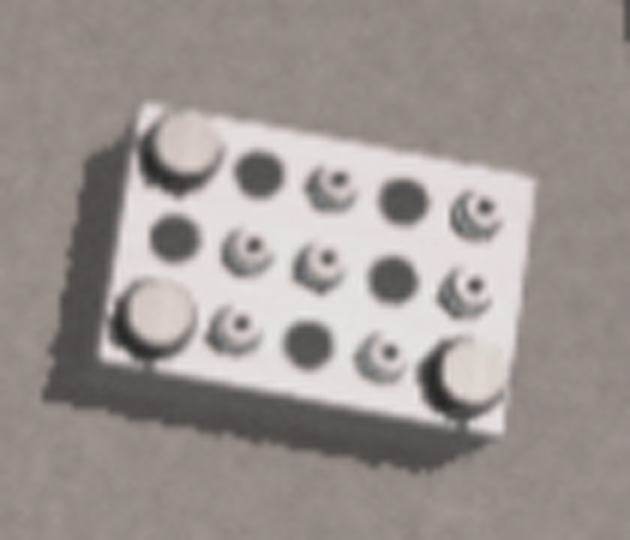

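The crop shows the larger block with 9 vials. Pads are at crop (158,315) for the corner, (470,373) for the long side and (185,147) for the short side. The upper-right corner has no pad, and the spacings match 114/64 mm.

```bash
cat >> h.py <<'E'
from scipy.spatial.transform import Rotation as Ro
def totool(X):
    o=bot.get_obs(); return Ro.from_euler("xyz",o["tcp_rot"],degrees=True).inv().apply(np.array(X)-o["ee_pos"])*1000
E
python3 - <<'E'
from h import *
i=bot.camera_info("top")
c=(np.array([(158,315),(470,373),(185,147)])+.5)/6-.5+[370,135]
P=ray(i,c,.061);print(P.round(4))
for a,b in((0,1),(0,2),(1,2)):print(np.linalg.norm(P[a]-P[b]))
print(totool([P[0][0],P[0][1],.2]), totool([*(P[1:].mean(0)[:2]),.2]))
E
```

```text
[[ 0.4905 -0.132   0.061 ]
 [ 0.4624 -0.2412  0.061 ]
 [ 0.5517 -0.1479  0.061 ]]
0.11281509998052927
0.06330896124653781
0.1291932512203896
[-500.0023427  -460.33703874   50.21501739] [-541.67592379 -509.91748504   50.27520751]
```

Request:
{"method": "play_rows", "body": {
  "increments": [
    {"slide": [-33, -31, 0], "angular": [0, 0, 0], "claw": -1},
    {"slide": [-33, -31, 0], "angular": [0, 0, 0], "claw": -1},
    {"slide": [-33, -31, 0], "angular": [0, 0, 0], "claw": -1},
    {"slide": [-33, -31, 0], "angular": [0, 0, 0], "claw": -1},
    {"slide": [-33, -31, 0], "angular": [0, 0, 0], "claw": -1},
    {"slide": [-33, -31, 0], "angular": [0, 0, 0], "claw": -1},
    {"slide": [-33, -31, 0], "angular": [0, 0, 0], "claw": -1},
    {"slide": [-33, -31, 0], "angular": [0, 0, 0], "claw": -1}
  ],
  "squeeze": 20
}}

```text
time: 0.9
ee_pos: [0.3676, 0.1591, 0.2502]
tcp_rot: [180.0, 0.0, 154.8]
wrist_force: [1.1, 0.3, -1.0]
opening: 0.0
grasp_force: 0.0
```

Request:
{"method": "play_rows", "body": {
  "increments": [
    {"slide": [-33, -30, 0], "angular": [0, 0, 0], "claw": -1},
    {"slide": [-33, -30, 0], "angular": [0, 0, 0], "claw": -1},
    {"slide": [-33, -30, 0], "angular": [0, 0, 0], "claw": -1},
    {"slide": [-33, -30, 0], "angular": [0, 0, 0], "claw": -1},
    {"slide": [-33, -30, 0], "angular": [0, 0, 0], "claw": -1},
    {"slide": [-33, -30, 0], "angular": [0, 0, 0], "claw": -1},
    {"slide": [-33, -30, 0], "angular": [0, 0, 0], "claw": -1},
    {"slide": [0, 0, 0], "angular": [0, 0, 0], "claw": -1}
  ]
}}

```text
time: 1.7
ee_pos: [0.4879, -0.1314, 0.2487]
tcp_rot: [-179.9, -0.1, 154.6]
wrist_force: [-1.1, 1.5, -0.2]
opening: 0.0
grasp_force: 0.0
```

```bash
python3 - <<'E'
from h import *
o=bot.get_obs(); i,im=snap("wrist","pics/w1.png")
P=np.array([[ 0.4905,-0.132,0.061 ],[ 0.4624,-0.2412,0.061 ],[ 0.5517,-0.1479,0.061]])
print(o,proj(i,P),totool(P))
E
```

```text
{'time': 1.7, 'q': array([-1.50494859e+01, -1.09435750e+00,  3.66446706e+00,  9.48519139e+01,
       -4.87810519e-02,  1.03880274e+01]), 'qd': array([ 3.81640041, -2.72850558, -2.15251758,  1.7514421 ,  1.21368588,
        4.08104243]), 'joint_efforts': array([ -2.37246796, -44.67414379,  48.55877638,  -0.56652993,
        -0.24637842,  -0.87526498]), 'ee_pos': array([ 0.48793601, -0.13142836,  0.24874009]), 'tcp_rot': array([-1.79935233e+02, -8.27676845e-02,  1.54562480e+02]), 'wrist_force': array([-1.14317543,  1.49614573, -0.20674632]), 'torque': array([ 0.0526882 ,  0.05152528, -0.05445739]), 'grasp_force': 0.0, 'opening': 3.008867819800933e-05} [[320.33715634 189.22121583]
 [223.72234988 207.50062303]
 [330.35973195 240.33263804]] [[  -4.4227725    -0.76104249  188.08790579]
 [ -25.88033785 -111.45802892  188.09709514]
 [ -66.526654     11.12759967  187.95340732]]
```

View pics/w1.png

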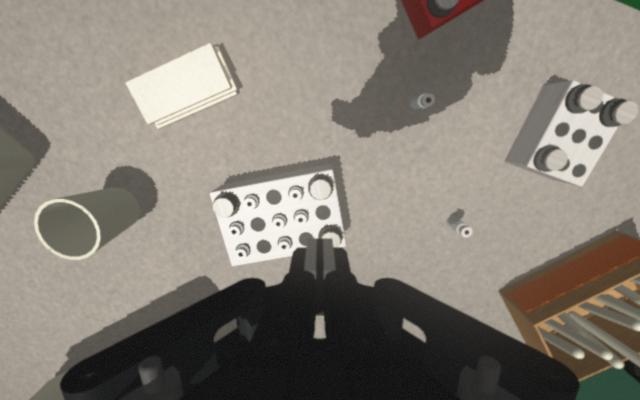

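The wrist view shows pads at about (320,186), (227,204) and (330,235), which is within about 5 px of the prediction. The arm was still settling, so I take one closer measurement now that it has stopped.

```bash
python3 - <<'E'
from h import *
i,im=snap("wrist","pics/w2.png")
P=np.array([[ 0.4905,-0.132,0.061 ],[ 0.4624,-0.2412,0.061 ],[ 0.5517,-0.1479,0.061]])
print(proj(i,P),bot.get_obs()["ee_pos"],bot.get_obs()["wrist_force"])
c=cv2.resize(im[165:255,210:345,::-1],None,fx=5,fy=5,interpolation=cv2.INTER_CUBIC);cv2.imwrite("pics/w2c.png",c)
E
```

```text
[[318.96726046 190.52949481]
 [222.57150412 208.70045214]
 [329.0024701  241.47225766]] [ 0.48688729 -0.12824122  0.2494934 ] [ 0.49551274  0.18890691 -0.39487209]
```

View pics/w2c.png

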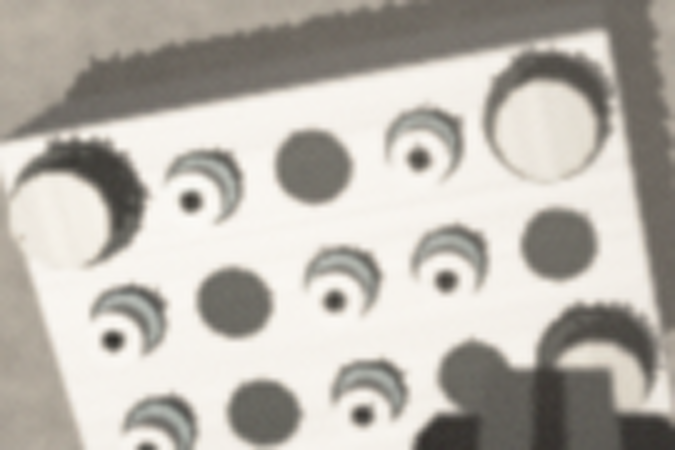

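Pads at w2c (545,130) and (60,219) are pixels (318.6,190.6) and (221.6,208.4). That agrees with the top-view positions to about 1 mm. I descend above the corner pad.

Request:
{"method": "play_rows", "body": {
  "increments": [
    {"slide": [-5, -2, 40], "angular": [0, 0, 0], "claw": -1},
    {"slide": [0, 0, 40], "angular": [0, 0, 0], "claw": -1},
    {"slide": [0, 0, 40], "angular": [0, 0, 0], "claw": -1},
    {"slide": [0, 0, 25], "angular": [0, 0, 0], "claw": -1},
    {"slide": [0, 0, 12], "angular": [0, 0, 0], "claw": -1},
    {"slide": [0, 0, 0], "angular": [0, 0, 0], "claw": -1},
    {"slide": [0, 0, 0], "angular": [0, 0, 0], "claw": -1},
    {"slide": [0, 0, 0], "angular": [0, 0, 0], "claw": -1}
  ]
}}

```text
time: 2.6
ee_pos: [0.4916, -0.1314, 0.0952]
tcp_rot: [180.0, 0.2, 154.8]
wrist_force: [-0.4, 1.0, -0.5]
opening: -0.0003
grasp_force: 0.0
```

```bash
python3 - <<'E'
from h import *
o=bot.get_obs();print(o["ee_pos"],o["wrist_force"],totool([.4905,-.132,.080]))
E
```

```text
[ 0.49162994 -0.13144703  0.0951736 ] [-0.39665336  1.0032335  -0.507748  ] [ 0.8275321  -0.98806381 15.17101447]
```

Request:
{"method": "play_rows", "body": {
  "increments": [
    {"slide": [0, 0, 8], "angular": [0, 0, 0], "claw": -1},
    {"slide": [0, 0, 4], "angular": [0, 0, 0], "claw": -1},
    {"slide": [0, 0, 2], "angular": [0, 0, 0], "claw": -1},
    {"slide": [0, 0, 2], "angular": [0, 0, 0], "claw": -1},
    {"slide": [0, 0, 0], "angular": [0, 0, 0], "claw": -1},
    {"slide": [0, 0, 0], "angular": [0, 0, 0], "claw": -1},
    {"slide": [0, 0, 0], "angular": [0, 0, 0], "claw": -1}
  ]
}}

```text
time: 3.3
ee_pos: [0.4907, -0.1315, 0.0774]
tcp_rot: [-180.0, -0.0, 154.8]
wrist_force: [-2.3, 0.5, 2.2]
opening: 0.0002
grasp_force: 1.2
```

Request:
{"method": "play_rows", "body": {
  "increments": [
    {"slide": [0, 0, 1.5], "angular": [0, 0, 0], "claw": -1},
    {"slide": [0, 0, 0], "angular": [0, 0, 0], "claw": -1},
    {"slide": [0, 0, 0], "angular": [0, 0, 0], "claw": -1},
    {"slide": [0, 0, 0], "angular": [0, 0, 0], "claw": -1}
  ]
}}

```text
time: 3.7
ee_pos: [0.4908, -0.1315, 0.0759]
tcp_rot: [-180.0, 0.0, 154.8]
wrist_force: [-2.1, 0.3, 2.5]
opening: 0.0
grasp_force: 1.7
```

```bash
python3 - <<'E'
from h import *
o=bot.get_obs();print(o["ee_pos"],o["wrist_force"],o["torque"]);i,im=snap("wrist","pics/w3.png");o=bot.get_obs();print(o["ee_pos"],o["wrist_force"])
E
```

```text
[ 0.49075999 -0.13149155  0.07587669] [-2.06625847  0.31988924  2.45745539] [ 0.02599213  0.3479306  -0.03791186]
[ 0.49075178 -0.13145786  0.07585271] [-0.84474146 -0.47345751  3.25481373]
```

View pics/w3.png

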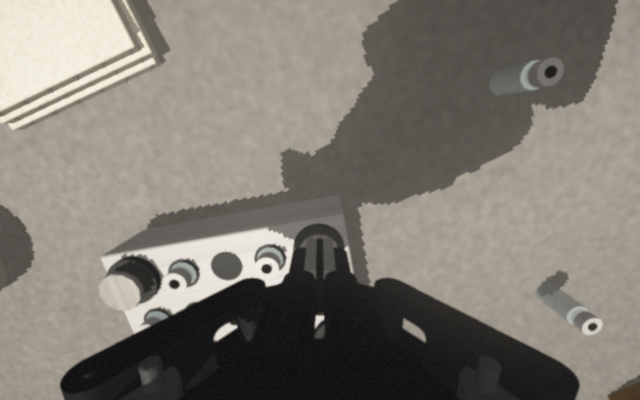

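The picture shows the fingertips standing on the corner pad at (320,240), dark and pressed, at about 3 N. The rest of the block is undisturbed. Next is the long-side pad.

Request:
{"method": "play_rows", "body": {
  "increments": [
    {"slide": [0, 0, -10], "angular": [0, 0, 0], "claw": -1},
    {"slide": [0, 0, -20], "angular": [0, 0, 0], "claw": -1},
    {"slide": [-7, -37, 0], "angular": [0, 0, 0], "claw": -1},
    {"slide": [-7, -37, 0], "angular": [0, 0, 0], "claw": -1},
    {"slide": [-7, -37, 0], "angular": [0, 0, 0], "claw": -1},
    {"slide": [0, 0, 0], "angular": [0, 0, 0], "claw": -1},
    {"slide": [0, 0, 10], "angular": [0, 0, 0], "claw": -1},
    {"slide": [0, 0, 0], "angular": [0, 0, 0], "claw": -1}
  ]
}}

```text
time: 4.55
ee_pos: [0.4621, -0.2399, 0.0943]
tcp_rot: [180.0, -0.1, 154.8]
wrist_force: [-1.5, -0.1, -0.4]
opening: -0.0003
grasp_force: 0.0
```

```bash
python3 - <<'E'
from h import *
o=bot.get_obs();print(o["ee_pos"],o["wrist_force"],totool([.4624,-.2412,.076]))
E
```

```text
[ 0.4620835  -0.23994295  0.09432909] [-1.47990095 -0.13842663 -0.39361099] [-0.85811631 -1.00938207 18.32704492]
```

Request:
{"method": "play_rows", "body": {
  "increments": [
    {"slide": [-1, -1, 10], "angular": [0, 0, 0], "claw": -1},
    {"slide": [0, 0, 4], "angular": [0, 0, 0], "claw": -1},
    {"slide": [0, 0, 3], "angular": [0, 0, 0], "claw": -1},
    {"slide": [0, 0, 2], "angular": [0, 0, 0], "claw": -1},
    {"slide": [0, 0, 0], "angular": [0, 0, 0], "claw": -1},
    {"slide": [0, 0, 0], "angular": [0, 0, 0], "claw": -1},
    {"slide": [0, 0, 0], "angular": [0, 0, 0], "claw": -1},
    {"slide": [0, 0, 0], "angular": [0, 0, 0], "claw": -1}
  ]
}}

```text
time: 5.35
ee_pos: [0.4631, -0.2422, 0.0771]
tcp_rot: [180.0, 0.0, 154.8]
wrist_force: [0.2, 2.6, 2.9]
opening: 0.0002
grasp_force: 1.3
```

```bash
python3 - <<'E'
from h import *
for _ in range(3):
    o=bot.get_obs();print(o["ee_pos"],o["wrist_force"]);i,im=snap("wrist","pics/w4.png")
print(totool([.5517,-.1479,.076]))
E
```

```text
[ 0.46311858 -0.24218991  0.07706264] [0.23727038 2.58574649 2.94038856]
[ 0.46312496 -0.24220839  0.07702919] [-0.69606132  2.31073634  2.47860316]
[ 0.46310863 -0.24219237  0.07697545] [0.93674455 2.18743371 2.54509588]
[-39.98183049 123.02390911   1.0160401 ]
```

View pics/w4.png

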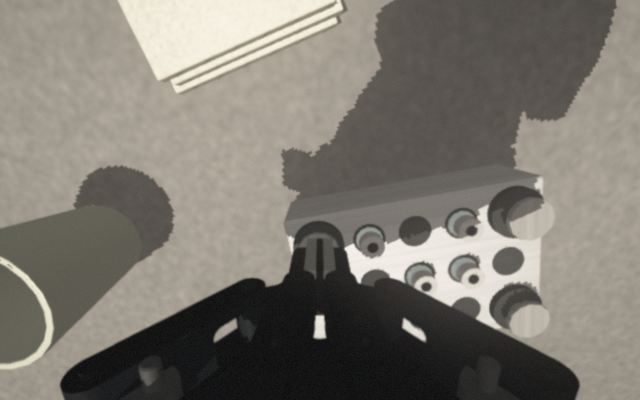

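The picture shows the tips pressing the long-side pad at (320,240), with the corner pad back up at (530,217). The force holds at about 2.5 N. Next is the short-side pad.

Request:
{"method": "play_rows", "body": {
  "increments": [
    {"slide": [0, 0, -10], "angular": [0, 0, 0], "claw": -1},
    {"slide": [0, 0, -20], "angular": [0, 0, 0], "claw": -1},
    {"slide": [-10, 31, 0], "angular": [0, 0, 0], "claw": -1},
    {"slide": [-10, 31, 0], "angular": [0, 0, 0], "claw": -1},
    {"slide": [-10, 31, 0], "angular": [0, 0, 0], "claw": -1},
    {"slide": [-10, 30, 0], "angular": [0, 0, 0], "claw": -1},
    {"slide": [0, 0, 10], "angular": [0, 0, 0], "claw": -1},
    {"slide": [0, 0, 0], "angular": [0, 0, 0], "claw": -1}
  ]
}}

```text
time: 6.3
ee_pos: [0.5511, -0.1475, 0.0956]
tcp_rot: [-179.9, -0.1, 154.9]
wrist_force: [-0.4, -0.5, -0.9]
opening: 0.0
grasp_force: 0.0
```

```bash
python3 - <<'E'
from h import *
o=bot.get_obs();print(o["ee_pos"],o["wrist_force"],totool([.5517,-.1479,.076]))
E
```

```text
[ 0.55105851 -0.14750817  0.09562026] [-0.41979764 -0.53642017 -0.89981516] [-0.78785093 -0.06328919 19.61874264]
```

Request:
{"method": "play_rows", "body": {
  "increments": [
    {"slide": [0, 0, 10], "angular": [0, 0, 0], "claw": -1},
    {"slide": [0, 0, 4], "angular": [0, 0, 0], "claw": -1},
    {"slide": [0, 0, 4], "angular": [0, 0, 0], "claw": -1},
    {"slide": [0, 0, 2], "angular": [0, 0, 0], "claw": -1},
    {"slide": [0, 0, 0], "angular": [0, 0, 0], "claw": -1},
    {"slide": [0, 0, 0], "angular": [0, 0, 0], "claw": -1},
    {"slide": [0, 0, 0], "angular": [0, 0, 0], "claw": -1},
    {"slide": [0, 0, 0], "angular": [0, 0, 0], "claw": -1}
  ]
}}

```text
time: 7.1
ee_pos: [0.5517, -0.148, 0.0771]
tcp_rot: [-180.0, 0.0, 154.8]
wrist_force: [-1.5, -2.5, 2.6]
opening: -0.0004
grasp_force: 1.3
```

```bash
python3 - <<'E'
from h import *
for _ in range(3):
    o=bot.get_obs();print(o["ee_pos"],o["wrist_force"]);i,im=snap("wrist","pics/w5.png")
E
```

```text
[ 0.55169806 -0.14799221  0.07709687] [-1.47897043 -2.53957049  2.61131597]
[ 0.55167889 -0.14801324  0.07704507] [-0.98998616 -2.32360465  2.67180362]
[ 0.5516761  -0.14798878  0.07699451] [-1.79509521 -1.76112967  2.09455886]
```

View pics/w5.png

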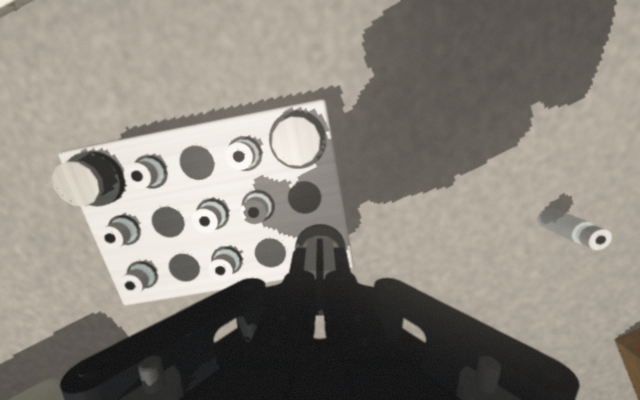

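The picture shows the tips on the short-side pad at (320,240), with the other two pads up at (297,138) and (75,182). I lift away and check that the block has stayed in place.

Request:
{"method": "play_rows", "body": {
  "increments": [
    {"slide": [0, 0, -10], "angular": [0, 0, 0], "claw": -1},
    {"slide": [0, 0, -30], "angular": [0, 0, 0], "claw": -1},
    {"slide": [0, 0, -40], "angular": [0, 0, 0], "claw": -1},
    {"slide": [0, 40, -20], "angular": [0, 0, 0], "claw": -1},
    {"slide": [0, 45, 0], "angular": [0, 0, 0], "claw": -1},
    {"slide": [0, 45, 0], "angular": [0, 0, 0], "claw": -1},
    {"slide": [0, 0, 0], "angular": [0, 0, 0], "claw": -1},
    {"slide": [0, 0, 0], "angular": [0, 0, 0], "claw": -1}
  ]
}}

```text
time: 8.05
ee_pos: [0.607, -0.0291, 0.1768]
tcp_rot: [-180.0, -0.0, 154.9]
wrist_force: [0.1, -0.1, -0.5]
opening: 0.0
grasp_force: 0.0
```

```bash
python3 - <<'E'
from h import *
i,im=snap("top","pics/top2.png");a=cv2.imread("pics/top0.png");b=im[:,:,::-1]
cv2.imwrite("pics/cmp.png",np.hstack([cv2.resize(x[135:225,370:475],None,fx=3.5,fy=3.5,interpolation=cv2.INTER_CUBIC) for x in(a,b)]))
E
```

```text
(no output)
```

View pics/cmp.png

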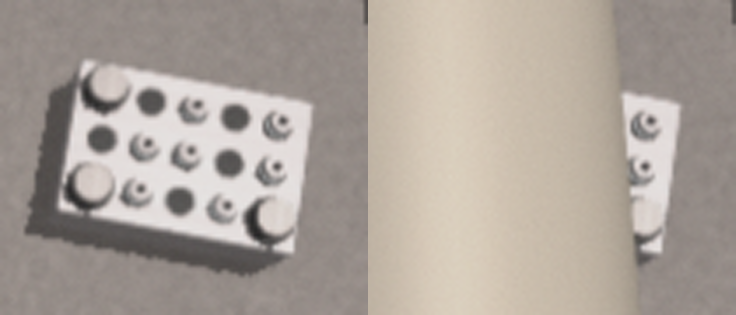

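The visible right end of the block is at the same pixels as before: its corner is at (312,103) in the first picture and (680-368=312,103) in the second. The block has not moved, and the arm is clear of everything.

```bash
python3 -c "
from workcell import bot
print(bot.job_done())"
```

```text
the job is handed in; nothing more can be done
None
```

I pressed the larger block's corner, long-side and short-side pads in that order at about 2.5–3 N each, the visible end of the block had not moved, and I handed the job in at about 8 s; no verdict was returned.

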